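# Clear the drill bench

## Task

Clear up after drilling: lay the chuck key flat in the long tray, stand both core bits in the round tin next to each other with their shanks up, and put the two wooden backing blocks flat in the square box, the large one underneath and the small one centred on top of it. Leave the china plate and the pencil jar where they are.

Things in the scene. Friction and masses are not known exactly. Their poses are not given: they have to be found in the camera images.
- chuck_key_mid (a point): Steel drill chuck key lying flat: a round shaft 12 mm thick along its x axis. T bar across one end at x = -45 mm, 24 mm to either side along y, with 16 mm ball ends; toothed head, 18 mm thick, at x = 37 to 55 mm. Point: on the shaft's axis, half-way between, 8 mm above what it lies on. The shaft is bare from x = -35 to 35 mm (grip across, along y); balance point within 20 mm. 130 g.
- large_bit_mid (a point): Large core bit (tube drill) standing on its open rim, steel: round body 46 mm in diameter and 38 mm high, with a thin shank 10 mm in diameter that rises from the middle of its top to 60 mm above its foot. Point: on the axis, half-way up the body, 19 mm above its foot; z points up along the shank. About 170 g.
- small_bit_mid (a point): Small core bit, like the large one: body 28 mm in diameter and 34 mm high, shank 10 mm in diameter up to 60 mm above its foot. Point: on the axis, half-way up the body, 17 mm above its foot; z points up along the shank. About 80 g.
- large_block_mid (a point): Large flat backing block of pale wood with a few dark drill marks, 90 mm (along x) by 60 mm (along y) by 18 mm thick, lying flat. Point: its centre, half-way up (9 mm above its underside); z points up. About 70 g.
- small_block_mid (a point): Small flat backing block of pale wood with drill marks, 60 mm (along x) by 40 mm (along y) by 18 mm thick, lying flat. Point: its centre, half-way up (9 mm above its underside); z points up. About 30 g.
- long_tray: Long rectangular open steel tray, fixed to the bench, outside 190 mm (along x) by 114 mm (along y) by 25 mm high, walls and floor 5 mm thick: inside 180 by 104 mm, the floor 5 mm above the bench. Origin: centre of its underside, on the bench; z up.
- round_tin: Round open tin of dark grey steel, fixed to the bench, 170 mm across and 22 mm high, wall 4 mm, floor 5 mm thick: inside diameter 162 mm, the floor 5 mm above the bench. Origin: centre of its underside, on the bench; z up.
- square_box: Square open plywood box, fixed to the bench, outside 150 by 150 mm by 25 mm high, walls and floor 5 mm thick: inside 140 by 140 mm, sides along its x and y, the floor 5 mm above the bench. Origin: centre of its underside, on the bench; z up.
- plate: White china plate, loose, 170 mm across and 18 mm high, to be left alone. Origin: centre of its underside.
- pencil_jar: Blue ceramic jar of pencils, loose, 72 mm across, 95 mm high, with pencils up to 170 mm, at the right-hand side of the bench, to be left alone. Origin: centre of its underside.
There are look-alikes about, which are no part of the job. Leave any pink or purple look-alike of the part that bears small_block_mid alone.

How it is judged:
At the end, for the whole second after the job is handed in: Key flat on the long tray's floor, its middle within 45 mm lengthwise and 35 mm crosswise of the tray's; both bits upright on the tin's floor; large block flat on the box's floor, small block flat on it, centres within 15 mm; all at rest (x of chuck_key_mid in the frame of long_tray between -0.045 and 0.045 m and y of chuck_key_mid in the frame of long_tray between -0.035 and 0.035 m and z of chuck_key_mid in the frame of long_tray between 0.008 and 0.019 m and angle between chuck_key_mid's own x axis and vertical between 1.47 and 1.67 rad and horizontal distance between each of large_bit_mid, small_bit_mid and round_tin below 0.072 m and angle between each of large_bit_mid, small_bit_mid's own z axis and vertical below 0.1 rad and z of large_bit_mid in the frame of round_tin between 0.019 and 0.029 m and z of small_bit_mid in the frame of round_tin between 0.017 and 0.027 m and x of large_block_mid in the frame of square_box between -0.045 and 0.045 m and y of large_block_mid in the frame of square_box between -0.045 and 0.045 m and z of large_block_mid in the frame of square_box between 0.009 and 0.019 m and (angle between large_block_mid's own z axis and vertical below 0.1 rad or angle between large_block_mid's own z axis and vertical above 3.04 rad) and x of small_block_mid in the frame of square_box between -0.045 and 0.045 m and y of small_block_mid in the frame of square_box between -0.045 and 0.045 m and z of small_block_mid in the frame of square_box between 0.027 and 0.037 m and (angle between small_block_mid's own z axis and vertical below 0.1 rad or angle between small_block_mid's own z axis and vertical above 3.04 rad) and horizontal distance between small_block_mid and large_block_mid below 0.015 m and linear speed of each of large_block, small_block, large_bit, small_bit, chuck_key below 0.02 m/s and angular speed of each of large_block, small_block, large_bit, small_bit, chuck_key below 0.3 rad/s); the robot touches nothing.
It fails at once if the china plate is moved by more than 20 mm (distance of plate from where it was at the start of the episode above 0.02 m).
It fails at once if the pencil jar is moved by more than 20 mm or tipped (distance of pencil_jar from where it was at the start of the episode above 0.02 m or angle between pencil_jar's own z axis and vertical above 0.3 rad).
It also fails if it takes over 115 s, if anything falls off the work surface, if the arm or the gripper's body presses on something with over 40 N, if the wrist force passes 120 N, or if a joint passes its speed limit or range.

## Robot

A 6-joint arm with a two-finger parallel gripper is mounted at the origin on the work surface. World frame = base frame: x ahead of the robot, y to its left, z up, the work surface at z = 0. Lengths are in m, angles in rad, forces in N, time in s.
With the tool pointing down it reaches from about 0.275 to 0.725 m from the base axis. Payload 5.6 kg.
Tool frame: the origin (TCP) lies at the very end of the fingers, on their centre line; the grasp point (between the pads) lies 19 mm behind it; z points along the fingers, y is the line along which they close (so a half turn about z gives the same grasp; the last joint's range is limited). The gripper opens to 85 mm and grips with 20 to 120 N. Pads are 22 mm wide; open, the fingers measure 114 mm over their backs; the gripper's body (76 mm by 85 mm) begins 54 mm behind the grasp point. The pads swing forward as they close: fully open they stand 13 mm farther back than shut.
Start: joints at [1.487, 0.255, 0.108, 0, -1.424, -0.285], TCP at [0.198, 0.513, 0.231] pointing down, gripper open.
Joint ranges: [-2.95, 2.95], [-1.21, 1.97], [-1.09, 1.5], [-2.87, 1.71], [-2.94, -0.07], [-3.05, 3.05]. Speed limits (rad/s): [2.57, 2.57, 3.14, 3.14, 3.14, 3.14].

## Interface

Orientations are given as [roll, pitch, yaw] about the fixed x, y, z axes, in that order (R = Rz(yaw) Ry(pitch) Rx(roll)).
In Python, from plant import r, vision, order gives the robot as it stands.
- The arm moves only by the tool jog_arm, never from a script. Its argument "commands" is a list of rows, each a list of 7 numbers: the closure, from -1 (fully open) to 1 (shut), so that 0 is half open, then the shift along the tool's x, y, z in m, then the turn, a rotation vector about the tool's x, y, z in rad. In form: [[hand, dx, dy, dz, wx, wy, wz], ...]. A call has 1 to 20 rows; each row shifts and turns the commanded pose from where the row before left it, along the tool's axes as they then stand; what a row does not reach is not made up. A row lasts 1/10 s, in which the tool goes at most 50 mm and 8.59 degrees, less where a joint would pass 70% of its speed; a pose out of reach is approached as far as the arm can. A call is refused whole if a number of a shift passes 0.05 or a number of a turn 0.15, either way. A call with a gripper value outside its range is refused whole. The fingers move at their own pace and stop on an object; the grip force is fixed at half the most. Time passes only in rows, so rows that do not move let the fingers close. It gives the time, the measured TCP pose, the force, the opening and the grip force at its end, in the units of the state.
- r.get_obs(): the state, without advancing time (a new reading comes with each control period).
- vision.snapshot(name): name is "side" or "top"; returns a dict with "img" (480x640x3 uint8, blue, green, red), "intrinsics" (3x3 intrinsics, pixels), "k1" (the pictures are not rectified: a ray, as slopes to the right and down, at radius r is drawn at 1 + k1 r^2 times it, then the intrinsics apply), "R" (3x3) and "t" (3): a world point X has camera coordinates R X + t. Camera axes: x right, y down, z forward; pixel columns grow to the right and rows downward; lengths in m; the calibration is good to about 2 mm. A picture is of the moment at which its call begins. There is no depth.
- order.close_job(): hands the job in; it is judged then, once.
The state is a dict: "time_s": time; "joints": joint angles; "qd": joint speeds; "effort": joint torques, N m; "tool_pos": TCP position; "ee_rot": TCP orientation; "wrist_force": force on the tool from outside, world axes, zero at the start; "wrist_torque": the same for the moment, N m; "opening": opening from 0.0 (shut) to 1.0 (fully open); "grip_force": force on a finger pad.
Only numpy, scipy, OpenCV 4.12 (cv2) and the standard library are available. Lean on these libraries where they do the work, as an engineer would, in place of code of your own. Each camera call takes 0.05 s, during which the arm holds its last target. There are 200 camera calls.

## Working session

There is one attempt and no reset: what is moved stays moved. The work goes in short steps, Python scripts to look and compute and a tool call to move; the robot and the scene stay as the last step left them, time stands still between calls to the robot, and variables do not carry over. Pictures are saved under pics/ and viewed, at most 14 in all, crops included, and the job is handed in when it is done.

Besides the shell and the picture viewer there is one more tool, called after "Request:" as name(argument=value, ...) on one line, values as JSON. jog_arm: Moves the arm, as the interface text tells. Its arguments: {"type":"object","properties":{"commands":{"type":"array","items":{"type":"array","items":{"type":"number"}}}},"required":["commands"]}

```bash
ls; mkdir -p pics; python3 - <<'E'
from plant import r,vision
import cv2
for n in("top","side"):
    s=vision.snapshot(n);cv2.imwrite(f"pics/{n}0.png",s["img"]);print(n,s["intrinsics"],s["k1"],s["R"],s["t"])
print(r.get_obs())
E
```

```text
pics
top [[500.48641753   0.         320.4106141 ]
 [  0.         500.48641753 240.95433354]
 [  0.           0.           1.        ]] -0.05893526856664331 [[-0.02141187 -0.99976271  0.00400615]
 [-0.99493651  0.02091458 -0.09830522]
 [ 0.0981981  -0.00609076 -0.99514825]] [-0.02935989  0.46607449  1.0570859 ]
side [[622.86921369   0.         323.92454515]
 [  0.         622.86921369 235.37619914]
 [  0.           0.           1.        ]] -0.06194611760452586 [[ 0.97456136 -0.22328334  0.01935733]
 [-0.1534482  -0.72770809 -0.66850174]
 [ 0.16335179  0.64852562 -0.74345861]] [-0.43589118  0.08626722  1.36922517]
{'time_s': 0.1, 'joints': array([ 1.48661540e+00,  2.55699246e-01,  1.07134563e-01, -3.77386717e-04,
       -1.42390411e+00, -2.84619377e-01]), 'qd': array([-0.00080478, -0.00249279,  0.00398412,  0.00061977, -0.00048674,
        0.00117485]), 'effort': array([-2.95031161e-03, -3.87603021e+01,  2.38474578e+01,  5.37802666e+00,
       -3.80507670e-03,  2.10577838e-06]), 'tool_pos': array([0.1980688 , 0.51262861, 0.23048729]), 'ee_rot': array([ 3.13988266e+00, -1.11405528e-04, -3.68855759e-01]), 'wrist_force': array([ 0.33333847, -0.52960055, -0.02643604]), 'wrist_torque': array([-0.04014876, -0.04311086, -0.00096362]), 'grip_force': 0.0, 'opening': 0.9984991738797622}
```

View pics/top0.png

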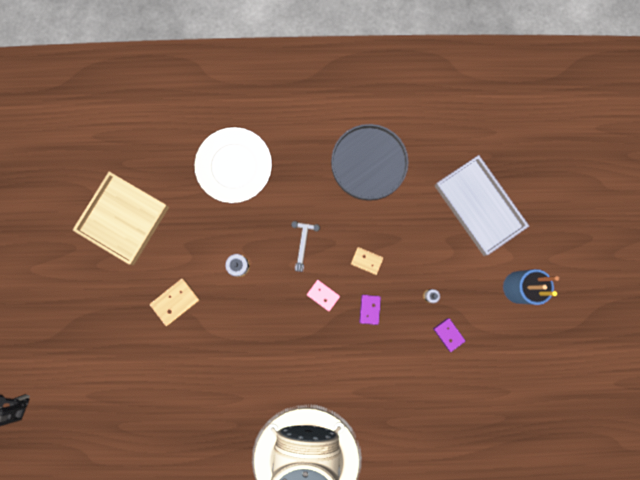

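View pics/side0.png

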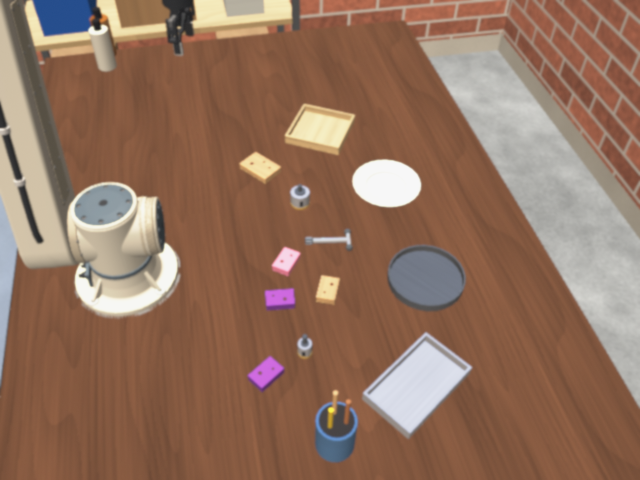

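Top view: large block (174,302), large bit (236,265), key (305,245), tin (370,162), tray (482,205), small bit (432,296), box (120,218). Candidates for the small block are the pale wood one (367,261), pink (323,295), purple (370,310) and purple (450,335). Only the pale wood one at (367,261) fits the description "pale wood".

```bash
cat > h.py <<'E'
import numpy as np,cv2
from plant import r,vision
def cast(s,px,z):
    K=s["intrinsics"];p=cv2.undistortPoints(np.float64(px).reshape(-1,1,2),K,np.array([s["k1"],0,0,0.])).reshape(-1,2)
    d=np.c_[p,np.ones(len(p))]@s["R"]; c=-s["R"].T@s["t"]
    return (c+d*((z-c[2])/d[:,2])[:,None])[:,:2]
def blob(s,m,roi):
    x0,y0,x1,y1=roi;k=np.zeros(m.shape,np.uint8);k[y0:y1,x0:x1]=m[y0:y1,x0:x1]
    c=cv2.findContours(k,cv2.RETR_EXTERNAL,cv2.CHAIN_APPROX_NONE)[0]
    return max(c,key=cv2.contourArea).reshape(-1,2)
def rect(s,m,roi,z):
    (c,w,a)=cv2.minAreaRect((cast(s,blob(s,m,roi),z)*1000).astype(np.float32))
    if w[0]<w[1]: w=w[::-1];a+=90
    return np.round(c,1),np.round(w,1),round((a+90)%180-90,1)
def masks(s):
    h=cv2.cvtColor(s["img"],cv2.COLOR_BGR2HSV)
    wood=cv2.inRange(h,(10,40,165),(30,200,255)); grey=cv2.inRange(h,(0,0,0),(179,70,255))
    return wood,grey
E
cat > m.py <<'E'
from h import *
s=vision.snapshot("top");w,g=masks(s)
print("lblock",rect(s,w,(145,275,205,330),.018))
print("sblock",rect(s,w,(345,240,390,280),.018))
print("box",rect(s,w,(65,165,175,272),.025))
print("tray",rect(s,g,(425,150,535,260),.025))
print("tin",rect(s,g,(325,118,415,205),.022))
print("plate",rect(s,g,(188,120,278,210),.015))
print("key",rect(s,g,(288,215,322,275),.008))
print("lbit",rect(s,g,(220,248,255,282),.038))
print("sbit",rect(s,g,(418,283,446,308),.034))
b=[s["img"][y0:y1,x0:x1] for x0,y0,x1,y1 in[(345,240,390,280),(286,218,326,276),(216,245,256,285),(412,276,452,316)]]
cv2.imwrite("pics/crop.png",np.hstack([cv2.resize(q,(200,int(200*q.shape[0]/q.shape[1])))[:175] for q in b]))
s2=vision.snapshot("side");w2,g2=masks(s2)
print("side sblock",rect(s2,w2,(310,268,348,310),.018),"lblock",rect(s2,w2,(232,145,288,186),.018))
E
python3 m.py
```

```text
lblock (array([340.7, 279.2]), array([91.4, 62.9]), -52.3)
sblock (array([ 421.5, -138.3]), array([62.1, 42.2]), 65.6)
box (array([526.5, 399.8]), array([153.4, 153.1]), 58.8)
tray (array([ 536.9, -392.9]), array([194.5, 124.3]), 32.9)
tin (array([ 639.6, -151.2]), array([169.9, 169.1]), 88.9)
plate (array([640. , 151.8]), array([172.4, 171.1]), -0.6)
key (array([456.7,  -5.3]), array([109.7,  61.5]), -1.2)
lbit (array([416.4, 139.9]), array([49.1, 46.7]), 88.9)
sbit (array([ 342.4, -274. ]), array([31.9, 29.8]), -47.1)
side sblock (array([ 420.6, -143.7]), array([74. , 43.6]), 66.2) lblock (array([340.4, 273.1]), array([101.7,  74.9]), -51.9)
```

View pics/crop.png

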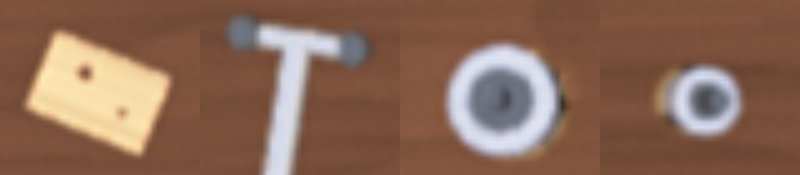

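The crop confirms the pale wood block with two dark drill marks at (367,261), measured 62x42 mm. The shapes I picked for the key and both bits are right too. Next I refine the key and bits, and work out the first move.

```bash
cat >> h.py <<'E'
def go(x,y,yaw_deg):
    o=r.get_obs();p=o["tool_pos"];yw=o["ee_rot"][2];d=np.array([x,y])-p[:2]
    dy=(np.radians(yaw_deg)-yw+np.pi/2)%np.pi-np.pi/2
    c,s=np.cos(yw),np.sin(yw);j1=np.arctan2(y,x)
    y2=yw+dy;e=[np.cos(y2),np.sin(y2)],[np.sin(y2),-np.cos(y2)]
    print("tool dx dy (before turn) %.4f %.4f | (after turn) %.4f %.4f | wz %.3f"%(d@[c,s],d@[s,-c],d@e[0],d@e[1],-dy),"z %.4f"%p[2],"rot",o["ee_rot"].round(3),"j6 end %.2f"%(((y2-j1+np.pi/2+np.pi)%(2*np.pi))-np.pi),"open %.2f grip %.0f t %.1f"%(o["opening"],o["grip_force"],o["time_s"]))
E
python3 - <<'E'
from h import *
s=vision.snapshot("top");w,g=masks(s)
hsv=cv2.cvtColor(s["img"],cv2.COLOR_BGR2HSV);br=cv2.inRange(hsv,(0,0,175),(179,60,255))
for n,roi,z in(("lbit",(220,248,255,282),.038),("sbit",(418,283,446,308),.034)):
    c,rad=cv2.minEnclosingCircle((cast(s,blob(s,br,roi),z)*1e3).astype(np.float32));print(n,np.round(c,1),round(2*rad,1))
# key: shaft pixel rows
m=np.zeros_like(g);m[236:262,290:318]=g[236:262,290:318]
p=cast(s,np.argwhere(m)[:,::-1],.008)*1e3
v=cv2.fitLine(p.astype(np.float32),cv2.DIST_L2,0,.01,.01).ravel();print("shaft",v,np.degrees(np.arctan2(v[1],v[0])))
k=cast(s,blob(s,g,(288,215,322,275)),.008)*1e3;print("key x ext",k.min(0),k.max(0))
go(.341,.279,-52.3)
E
```

```text
lbit [417.2 141. ] 46.0
sbit [ 342.3 -274.7] 28.0
shaft [ 9.8340976e-01 -1.8139802e-01  4.5122714e+02  2.1889255e+00] -10.4512005
key x ext [401.9977242  -36.94364203] [512.13874912  24.46363311]
tool dx dy (before turn) 0.2175 0.1666 | (after turn) 0.2724 0.0300 | wz 0.544 z 0.2309 rot [ 3.141 -0.    -0.369] j6 end -0.03 open 1.00 grip 0 t 0.2
```

Request:
jog_arm(commands=[[-1,0.0435,0.0333,0,0,0,0],[-1,0.0435,0.0333,0,0,0,0],[-1,0.0435,0.0333,0,0,0,0],[-1,0.0435,0.0333,0,0,0,0],[-1,0.0435,0.0333,0,0,0,0],[-1,0,0,0.04,0,0,0.136],[-1,0,0,0.04,0,0,0.136],[-1,0,0,0.04,0,0,0.136],[-1,0,0,0.04,0,0,0.136],[-1,0,0,0,0,0,0],[-1,0,0,0,0,0,0]])

```text
time_s: 1.35
tool_pos: [0.329, 0.2998, 0.0721]
ee_rot: [3.141, -0.001, -0.909]
wrist_force: [0.4, 1.4, 1.5]
opening: 1.001
grip_force: 0.0
```

```bash
python3 -c "
from h import *
go(.341,.279,-52.3)"
```

```text
tool dx dy (before turn) 0.0238 0.0033 | (after turn) 0.0238 0.0032 | wz 0.004 z 0.0721 rot [ 3.141e+00 -1.000e-03 -9.090e-01] j6 end -0.03 open 1.00 grip 0 t 1.4
```

Request:
jog_arm(commands=[[-1,0.012,0.0016,0,0,0,0],[-1,0.012,0.0016,0,0,0,0],[-1,0,0,0.03,0,0,0],[-1,0,0,0.025,0,0,0],[-1,0,0,0.01,0,0,0],[-1,0,0,0.006,0,0,0],[-1,0,0,0,0,0,0],[1,0,0,0,0,0,0],[1,0,0,0,0,0,0],[1,0,0,0,0,0,0],[1,0,0,0,0,0,0],[1,0,0,0,0,0,0],[1,0,0,0,0,0,0]])

```text
time_s: 2.65
tool_pos: [0.3415, 0.2797, 0.0017]
ee_rot: [-3.139, 0.0, -0.912]
wrist_force: [-1.0, -0.7, 6.1]
opening: 0.681
grip_force: 64.5
```

Request:
jog_arm(commands=[[1,0,0,-0.02,0,0,0],[1,0,0,-0.03,0,0,0],[1,0,0,-0.03,0,0,-0.123],[1,0,0,0,0,0,-0.123],[1,0,0,0,0,0,-0.123],[1,0,0,0,0,0,0]])

```text
time_s: 3.25
tool_pos: [0.3408, 0.279, 0.081]
ee_rot: [-3.14, 0.0, -0.543]
wrist_force: [-0.2, -0.1, -0.7]
opening: 0.686
grip_force: 64.7
```

```bash
python3 -c "
from h import *
go(.5265,.3998,-31.2)"
```

```text
tool dx dy (before turn) 0.0967 -0.1993 | (after turn) 0.0963 -0.1995 | wz 0.002 z 0.0810 rot [-3.14   0.    -0.543] j6 end 0.38 open 0.69 grip 65 t 3.2
```

Carrying it over the box and lowering to 6 mm above the grasp height.

Request:
jog_arm(commands=[[1,0.0138,-0.0285,0,0,0,0],[1,0.0138,-0.0285,0,0,0,0],[1,0.0138,-0.0285,0,0,0,0],[1,0.0138,-0.0285,0,0,0,0],[1,0.0138,-0.0285,0,0,0,0],[1,0.0138,-0.0285,0,0,0,0],[1,0.0138,-0.0285,0,0,0,0],[1,0,0,0,0,0,0],[1,0,0,0.03,0,0,0],[1,0,0,0.03,0,0,0],[1,0,0,0.01,0,0,0],[1,0,0,0.004,0,0,0],[1,0,0,0,0,0,0]])

```text
time_s: 4.55
tool_pos: [0.5266, 0.3994, 0.0072]
ee_rot: [3.142, -0.001, -0.545]
wrist_force: [-0.2, 0.3, -0.3]
opening: 0.681
grip_force: 65.5
```

Request:
jog_arm(commands=[[-1,0,0,0,0,0,0],[-1,0,0,0,0,0,0],[-1,0,0,0,0,0,0],[-1,0,0,0,0,0,0],[-1,0,0,-0.03,0,0,0],[-1,0,0,-0.03,0,0,0.145],[-1,0,0,-0.03,0,0,0.145],[-1,0,0,-0.03,0,0,0.145],[-1,0,0,0,0,0,0.145],[-1,0,0,0,0,0,0.145],[-1,0,0,0,0,0,0.145],[-1,0,0,0,0,0,0.145],[-1,0,0,0,0,0,0.145],[-1,0,0,0,0,0,0.145],[-1,0,0,0,0,0,0.145],[-1,0,0,0,0,0,0]])

```text
time_s: 6.15
tool_pos: [0.5267, 0.3994, 0.1263]
ee_rot: [3.142, -0.0, -1.995]
wrist_force: [0.3, -0.8, -0.1]
opening: 1.001
grip_force: 0.0
```

```bash
python3 -c "
from h import *
go(.4215,-.138,-114.4)"
```

```text
tool dx dy (before turn) 0.5330 -0.1255 | (after turn) 0.5329 -0.1263 | wz 0.001 z 0.1263 rot [ 3.142 -0.    -1.995] j6 end -0.11 open 1.00 grip 0 t 6.2
```

Request:
jog_arm(commands=[[-1,0.0333,-0.0079,0,0,0,0],[-1,0.0333,-0.0079,0,0,0,0],[-1,0.0333,-0.0079,0,0,0,0],[-1,0.0333,-0.0079,0,0,0,0],[-1,0.0333,-0.0079,0,0,0,0],[-1,0.0333,-0.0079,0,0,0,0],[-1,0.0333,-0.0079,0,0,0,0],[-1,0.0333,-0.0079,0,0,0,0],[-1,0.0333,-0.0079,0,0,0,0],[-1,0.0333,-0.0079,0,0,0,0],[-1,0.0333,-0.0079,0,0,0,0],[-1,0.0333,-0.0079,0,0,0,0],[-1,0.0333,-0.0079,0,0,0,0],[-1,0.0333,-0.0079,0,0,0,0],[-1,0.0333,-0.0079,0,0,0,0],[-1,0.0333,-0.0079,0,0,0,0],[-1,0,0,0.03,0,0,0],[-1,0,0,0.03,0,0,0],[-1,0,0,0,0,0,0],[-1,0,0,0,0,0,0]])

```text
time_s: 8.15
tool_pos: [0.4234, -0.1384, 0.0669]
ee_rot: [3.141, -0.001, -1.991]
wrist_force: [-0.1, -0.0, -0.3]
opening: 0.993
grip_force: 0.0
```

```bash
python3 - <<'E'
from h import *
s=vision.snapshot("top");w,g=masks(s)
print("lblock x,y top",rect(s,w,(65,165,175,272),.025))
a=s["img"][160:280,60:180];cv2.imwrite("pics/c2.png",cv2.resize(a,(480,480),interpolation=2))
go(.4215,-.138,-114.4)
E
```

```text
lblock x,y top (array([526.6, 399.8]), array([151.7, 151.5]), 58.7)
tool dx dy (before turn) 0.0008 0.0026 | (after turn) 0.0009 0.0026 | wz 0.005 z 0.0677 rot [-3.14   0.    -1.991] j6 end -0.11 open 1.00 grip 0 t 8.2
```

View pics/c2.png

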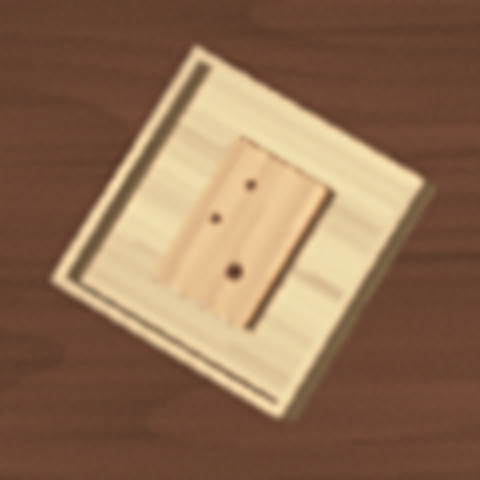

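The crop shows the large block flat in the box, centred near pixel (121.4,218.4). Now I grasp the small block.

Request:
jog_arm(commands=[[-1,0.001,0.0026,0.02,0,0,0.005],[-1,0,0,0.03,0,0,0],[-1,0,0,0.01,0,0,0],[-1,0,0,0.005,0,0,0],[-1,0,0,0,0,0,0],[1,0,0,0,0,0,0],[1,0,0,0,0,0,0],[1,0,0,0,0,0,0],[1,0,0,0,0,0,0],[1,0,0,0,0,0,0],[1,0,0,0,0,0,0],[1,0,0,0,0,0,0],[1,0,0,0,0,0,0]])

```text
time_s: 9.5
tool_pos: [0.4213, -0.1382, 0.0022]
ee_rot: [-3.14, 0.0, -1.998]
wrist_force: [-1.2, 0.7, 6.0]
opening: 0.451
grip_force: 61.2
```

```bash
python3 - <<'E'
from h import *
s=vision.snapshot("top");print(cast(s,[[121.4,218.4]],.023))
E
```

```text
[[0.52400901 0.39452881]]
```

Request:
jog_arm(commands=[[1,0,0,-0.02,0,0,0],[1,0,0,-0.035,0,0,0],[1,0,0,-0.035,0,0,-0.145],[1,0,0,-0.035,0,0,-0.145],[1,0,0,0,0,0,-0.145],[1,0,0,0,0,0,-0.145],[1,0,0,0,0,0,-0.145],[1,0,0,0,0,0,-0.145],[1,0,0,0,0,0,-0.145],[1,0,0,0,0,0,-0.145],[1,0,0,0,0,0,-0.145],[1,0,0,0,0,0,-0.145],[1,0,0,0,0,0,0]])

```text
time_s: 10.85
tool_pos: [0.4203, -0.138, 0.1263]
ee_rot: [-3.142, 0.0, -0.548]
wrist_force: [-0.6, 0.5, -1.5]
opening: 0.45
grip_force: 60.4
```

```bash
python3 -c "
from h import *
go(.5255,.397,-31.2)"
```

```text
tool dx dy (before turn) -0.1887 -0.5116 | (after turn) -0.1871 -0.5122 | wz -0.003 z 0.1263 rot [-3.142  0.    -0.548] j6 end 0.38 open 0.45 grip 60 t 10.8
```

Request:
jog_arm(commands=[[1,-0.0118,-0.032,0,0,0,0],[1,-0.0118,-0.032,0,0,0,0],[1,-0.0118,-0.032,0,0,0,0],[1,-0.0118,-0.032,0,0,0,0],[1,-0.0118,-0.032,0,0,0,0],[1,-0.0118,-0.032,0,0,0,0],[1,-0.0118,-0.032,0,0,0,0],[1,-0.0118,-0.032,0,0,0,0],[1,-0.0118,-0.032,0,0,0,0],[1,-0.0118,-0.032,0,0,0,0],[1,-0.0118,-0.032,0,0,0,0],[1,-0.0118,-0.032,0,0,0,0],[1,-0.0118,-0.032,0,0,0,0],[1,-0.0118,-0.032,0,0,0,0],[1,-0.0118,-0.032,0,0,0,0],[1,-0.0118,-0.032,0,0,0,0],[1,0,0,0.03,0,0,0],[1,0,0,0.02,0,0,0],[1,0,0,0,0,0,0],[1,0,0,0,0,0,0]])

```text
time_s: 12.85
tool_pos: [0.5267, 0.3971, 0.0766]
ee_rot: [3.141, -0.001, -0.551]
wrist_force: [-0.3, -0.4, -0.2]
opening: 0.445
grip_force: 60.6
```

```bash
python3 -c "
from h import *
go(.5255,.397,-31.2)"
```

```text
tool dx dy (before turn) -0.0010 0.0007 | (after turn) -0.0010 0.0007 | wz -0.006 z 0.0766 rot [ 3.141e+00 -1.000e-03 -5.510e-01] j6 end 0.38 open 0.45 grip 61 t 12.8
```

Request:
jog_arm(commands=[[1,-0.001,0.0007,0.03,0,0,0],[1,0,0,0.015,0,0,0],[1,0,0,0.005,0,0,0],[1,0,0,0.001,0,0,0],[1,0,0,0,0,0,0],[-0.6,0,0,0,0,0,0],[-0.6,0,0,0,0,0,0],[-0.6,0,0,0,0,0,0],[-0.6,0,0,0,0,0,0],[-0.6,0,0,-0.03,0,0,0],[-0.6,0,0,-0.035,0,0,0],[-0.6,0,0,-0.035,0,0,-0.121],[-0.6,0,0,0,0,0,-0.121],[-0.6,0,0,0,0,0,-0.121],[-0.6,0,0,0,0,0,0]])

```text
time_s: 14.35
tool_pos: [0.5252, 0.3972, 0.1255]
ee_rot: [-3.141, -0.0, -0.185]
wrist_force: [0.3, 0.2, -0.3]
opening: 0.801
grip_force: 0.0
```

```bash
python3 -c "
from h import *
go(.4575,.001,-10.45)"
```

```text
tool dx dy (before turn) 0.0063 0.4019 | (after turn) 0.0053 0.4019 | wz -0.002 z 0.1255 rot [-3.141 -0.    -0.185] j6 end 1.39 open 0.80 grip 0 t 14.3
```

Request:
jog_arm(commands=[[-0.3,0.0005,0.0335,0,0,0,0],[-0.3,0.0005,0.0335,0,0,0,0],[-0.3,0.0005,0.0335,0,0,0,0],[-0.3,0.0005,0.0335,0,0,0,0],[-0.3,0.0005,0.0335,0,0,0,0],[-0.3,0.0005,0.0335,0,0,0,0],[-0.3,0.0005,0.0335,0,0,0,0],[-0.3,0.0005,0.0335,0,0,0,0],[-0.3,0.0005,0.0335,0,0,0,0],[-0.3,0.0005,0.0335,0,0,0,0],[-0.3,0.0005,0.0335,0,0,0,0],[-0.3,0.0005,0.0335,0,0,0,0],[-0.3,0,0,0.03,0,0,0],[-0.3,0,0,0.035,0,0,0],[-0.3,0,0,0,0,0,0],[-0.3,0,0,0,0,0,0]])

```text
time_s: 15.95
tool_pos: [0.4569, 0.0008, 0.0608]
ee_rot: [3.14, 0.001, -0.187]
wrist_force: [0.2, 0.6, 0.1]
opening: 0.654
grip_force: 0.0
```

```bash
python3 - <<'E'
from h import *
go(.4575,.001,-10.45)
s=vision.snapshot("top");s2=vision.snapshot("side")
a=cv2.resize(s["img"][160:280,60:180],(400,400),interpolation=2);b=cv2.resize(s2["img"][95:165,275:365],(400,311),interpolation=2)
o=np.zeros((400,800,3),np.uint8);o[:,:400]=a;o[:311,400:]=b;cv2.imwrite("pics/c3.png",o)
E
```

```text
tool dx dy (before turn) 0.0005 -0.0003 | (after turn) 0.0005 -0.0003 | wz -0.005 z 0.0608 rot [ 3.14e+00  1.00e-03 -1.87e-01] j6 end 1.39 open 0.65 grip 0 t 15.9
```

View pics/c3.png

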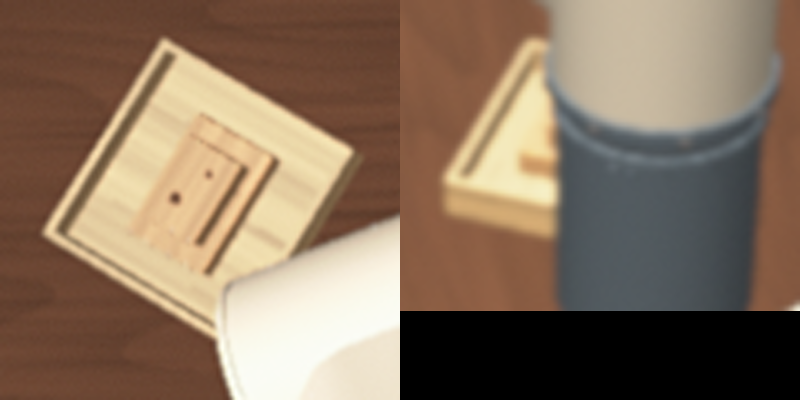

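The crop shows the small block lying flat on the large one, with centres a few mm apart after allowing for parallax. Now I grasp the key.

Request:
jog_arm(commands=[[-0.3,0,0,0.03,0,0,0],[-0.3,0,0,0.02,0,0,0],[-0.3,0,0,0.006,0,0,0],[-0.3,0,0,0,0,0,0],[1,0,0,0,0,0,0],[1,0,0,0,0,0,0],[1,0,0,0,0,0,0],[1,0,0,0,0,0,0],[1,0,0,0,0,0,0],[1,0,0,0,0,0,0],[1,0,0,0,0,0,0],[1,0,0,0,0,0,0]])

```text
time_s: 17.25
tool_pos: [0.4576, 0.001, 0.0053]
ee_rot: [-3.141, -0.002, -0.186]
wrist_force: [-1.6, 0.4, 5.6]
opening: 0.106
grip_force: 58.7
```

Request:
jog_arm(commands=[[1,0,0,-0.02,0,0,0],[1,0,0,-0.03,0,0,0],[1,0,0,-0.03,0,0,-0.127],[1,0,0,-0.03,0,0,-0.127],[1,0,0,0,0,0,-0.127],[1,0,0,0,0,0,-0.127],[1,0,0,0,0,0,-0.127],[1,0,0,0,0,0,-0.127],[1,0,0,0,0,0,0]])

```text
time_s: 18.15
tool_pos: [0.4566, 0.001, 0.1143]
ee_rot: [-3.141, 0.0, 0.577]
wrist_force: [-0.6, 0.1, -0.8]
opening: 0.104
grip_force: 58.6
```

```bash
python3 -c "
from h import *
go(.537,-.393,32.9)"
```

```text
tool dx dy (before turn) -0.1476 0.3740 | (after turn) -0.1465 0.3744 | wz 0.003 z 0.1143 rot [-3.141  0.     0.577] j6 end 2.78 open 0.10 grip 59 t 18.1
```

Request:
jog_arm(commands=[[1,-0.0122,0.0312,0,0,0,0],[1,-0.0122,0.0312,0,0,0,0],[1,-0.0122,0.0312,0,0,0,0],[1,-0.0122,0.0312,0,0,0,0],[1,-0.0122,0.0312,0,0,0,0],[1,-0.0122,0.0312,0,0,0,0],[1,-0.0122,0.0312,0,0,0,0],[1,-0.0122,0.0312,0,0,0,0],[1,-0.0122,0.0312,0,0,0,0],[1,-0.0122,0.0312,0,0,0,0],[1,-0.0122,0.0312,0,0,0,0],[1,-0.0122,0.0312,0,0,0,0],[1,0,0,0,0,0,0],[1,0,0,0.03,0,0,0],[1,0,0,0.03,0,0,0],[1,0,0,0.03,0,0,0],[1,0,0,0.01,0,0,0],[1,0,0,0,0,0,0]])

```text
time_s: 19.95
tool_pos: [0.5374, -0.3922, 0.0134]
ee_rot: [-3.14, 0.002, 0.575]
wrist_force: [0.9, 0.4, -0.6]
opening: 0.109
grip_force: 59.1
```

Request:
jog_arm(commands=[[1,0,0,0.0025,0,0,0],[1,0,0,0,0,0,0],[0,0,0,0,0,0,0],[0,0,0,0,0,0,0],[0,0,0,0,0,0,0],[0,0,0,0,0,0,0],[0,0,0,-0.03,0,0,0],[0,0,0,-0.04,0,0,0],[0,0,0,-0.04,0,0,0.143],[0,0,0,0,0,0,0.143],[0,0,0,0,0,0,0.143],[0,0,0,0,0,0,0.143],[0,0,0,0,0,0,0.143],[0,0,0,0,0,0,0.143],[0,0,0,0,0,0,0.143],[0,0,0,0,0,0,0.143],[-0.6,0,0,0,0,0,0.143],[-0.6,0,0,0,0,0,0.143],[-0.6,0,0,0,0,0,0.143],[-0.6,0,0,0,0,0,0.143]])

```text
time_s: 21.95
tool_pos: [0.538, -0.3928, 0.1219]
ee_rot: [-3.142, -0.0, -1.146]
wrist_force: [0.5, 0.6, 0.6]
opening: 0.803
grip_force: 0.0
```

Request:
jog_arm(commands=[[-0.6,0,0,0,0,0,0.143],[-0.6,0,0,0,0,0,0.143],[-0.6,0,0,0,0,0,0.143],[-0.6,0,0,0,0,0,0]])

```text
time_s: 22.35
tool_pos: [0.538, -0.3927, 0.1218]
ee_rot: [3.142, 0.0, -1.57]
wrist_force: [0.4, -0.6, -0.1]
opening: 0.802
grip_force: 0.0
```

```bash
python3 -c "
from h import *
go(.3423,-.2747,-90)"
```

```text
tool dx dy (before turn) -0.1182 0.1957 | (after turn) -0.1180 0.1957 | wz 0.001 z 0.1218 rot [ 3.142  0.    -1.57 ] j6 end 0.68 open 0.80 grip 0 t 22.4
```

Request:
jog_arm(commands=[[-0.3,-0.0148,0.0245,0,0,0,0],[-0.3,-0.0148,0.0245,0,0,0,0],[-0.3,-0.0148,0.0245,0,0,0,0],[-0.3,-0.0148,0.0245,0,0,0,0],[-0.3,-0.0148,0.0245,0,0,0,0],[-0.3,-0.0148,0.0245,0,0,0,0],[-0.3,-0.0148,0.0245,0,0,0,0],[-0.3,-0.0148,0.0245,0,0,0,0],[-0.3,0,0,0.02,0,0,0],[-0.3,0,0,0,0,0,0],[-0.3,0,0,0,0,0,0]])

```text
time_s: 23.45
tool_pos: [0.3421, -0.275, 0.1022]
ee_rot: [3.141, -0.0, -1.566]
wrist_force: [-0.3, -0.6, -0.4]
opening: 0.646
grip_force: 0.0
```

```bash
python3 -c "
from h import *
go(.3423,-.2747,-90)
s=vision.snapshot('top');cv2.imwrite('pics/t4.png',s['img'][100:340,200:600])"
```

```text
tool dx dy (before turn) -0.0003 -0.0002 | (after turn) -0.0003 -0.0002 | wz 0.004 z 0.1022 rot [ 3.141 -0.    -1.566] j6 end 0.68 open 0.65 grip 0 t 23.4
```

View pics/t4.png

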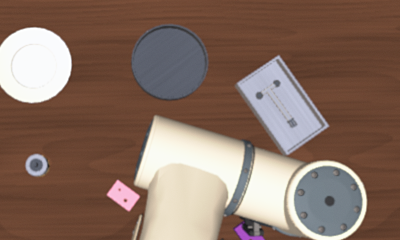

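The key lies centred in the tray, at about (278,104) in this crop. The arm hides the small bit. Now I lower onto it.

Request:
jog_arm(commands=[[-0.3,0,0,0.03,0,0,0],[-0.3,0,0,0.03,0,0,0],[-0.3,0,0,0.025,0,0,0],[-0.3,0,0,0.008,0,0,0],[-0.3,0,0,0,0,0,0],[1,0,0,0,0,0,0],[1,0,0,0,0,0,0],[1,0,0,0,0,0,0],[1,0,0,0,0,0,0],[1,0,0,0,0,0,0],[1,0,0,0,0,0,0],[1,0,0,0,0,0,0],[1,0,0,0,0,0,0]])

```text
time_s: 24.8
tool_pos: [0.3432, -0.2753, 0.0104]
ee_rot: [-3.139, -0.002, -1.568]
wrist_force: [-0.4, 0.8, 6.2]
opening: 0.307
grip_force: 58.8
```

Request:
jog_arm(commands=[[1,0,0,-0.02,0,0,0],[1,0,0,-0.03,0,0,0],[1,0,0,-0.04,0,0,0],[1,0,0,0,0,0,0]])

```text
time_s: 25.2
tool_pos: [0.3453, -0.2766, 0.1044]
ee_rot: [-3.131, -0.005, -1.568]
wrist_force: [1.1, -0.6, -0.6]
opening: 0.308
grip_force: 59.2
```

```bash
python3 -c "
from h import *
go(.6396,-.1862,-90)"
```

```text
tool dx dy (before turn) -0.0894 -0.2946 | (after turn) -0.0904 -0.2943 | wz 0.003 z 0.1044 rot [-3.131 -0.005 -1.568] j6 end 0.28 open 0.31 grip 59 t 25.2
```

Request:
jog_arm(commands=[[1,-0.0089,-0.0296,0,0,0,0],[1,-0.0089,-0.0296,0,0,0,0],[1,-0.0089,-0.0296,0,0,0,0],[1,-0.0089,-0.0296,0,0,0,0],[1,-0.0089,-0.0296,0,0,0,0],[1,-0.0089,-0.0296,0,0,0,0],[1,-0.0089,-0.0296,0,0,0,0],[1,-0.0089,-0.0296,0,0,0,0],[1,-0.0089,-0.0296,0,0,0,0],[1,-0.0089,-0.0296,0,0,0,0],[1,0,0,0,0,0,0],[1,0,0,0.03,0,0,0],[1,0,0,0.03,0,0,0],[1,0,0,0.015,0,0,0],[1,0,0,0.005,0,0,0],[1,0,0,0,0,0,0]])

```text
time_s: 26.8
tool_pos: [0.6372, -0.1853, 0.0185]
ee_rot: [3.141, -0.0, -1.569]
wrist_force: [0.4, 0.1, -0.6]
opening: 0.31
grip_force: 59.4
```

Request:
jog_arm(commands=[[1,0,0,0.002,0,0,0],[1,0,0,0.001,0,0,0],[1,0,0,0,0,0,0]])

```text
time_s: 27.1
tool_pos: [0.638, -0.1852, 0.0166]
ee_rot: [-3.14, -0.0, -1.569]
wrist_force: [-1.0, -0.4, -0.4]
opening: 0.301
grip_force: 59.4
```

Request:
jog_arm(commands=[[-0.2,0,0,0,0,0,0],[-0.2,0,0,0,0,0,0],[-0.2,0,0,0,0,0,0],[-0.2,0,0,-0.015,0,0,0],[-0.2,0,0,-0.03,0,0,0],[-0.2,0,0,-0.03,0,0,0],[-0.2,0,0,-0.03,0,0,0],[-1,0,0,0,0,0,0]])

```text
time_s: 27.9
tool_pos: [0.6405, -0.186, 0.1266]
ee_rot: [-3.132, -0.002, -1.568]
wrist_force: [0.4, -0.0, 0.3]
opening: 0.751
grip_force: 0.0
```

```bash
python3 -c "
from h import *
go(.4172,.141,-90)"
```

```text
tool dx dy (before turn) -0.3276 0.2224 | (after turn) -0.3270 0.2233 | wz 0.003 z 0.1266 rot [-3.132e+00 -2.000e-03 -1.568e+00] j6 end -0.33 open 0.75 grip 0 t 27.9
```

Request:
jog_arm(commands=[[-1,-0.0272,0.0185,0,0,0,0],[-1,-0.0272,0.0185,0,0,0,0],[-1,-0.0272,0.0185,0,0,0,0],[-1,-0.0272,0.0185,0,0,0,0],[-1,-0.0272,0.0185,0,0,0,0],[-1,-0.0272,0.0185,0,0,0,0],[-1,-0.0272,0.0185,0,0,0,0],[-1,-0.0272,0.0185,0,0,0,0],[-1,-0.0272,0.0185,0,0,0,0],[-1,-0.0272,0.0185,0,0,0,0],[-1,-0.0272,0.0185,0,0,0,0],[-1,-0.0272,0.0185,0,0,0,0],[-1,0,0,0.02,0,0,0],[-1,0,0,0,0,0,0],[-1,0,0,0,0,0,0]])

```text
time_s: 29.4
tool_pos: [0.415, 0.1405, 0.1009]
ee_rot: [3.141, -0.001, -1.569]
wrist_force: [0.8, -0.3, -0.4]
opening: 1.002
grip_force: 0.0
```

```bash
python3 - <<'E'
from h import *
go(.4172,.141,-90)
s=vision.snapshot("top");s2=vision.snapshot("side")
a=cv2.resize(s["img"][110:310,300:500],(400,400),interpolation=2);b=cv2.resize(s2["img"][220:420,300:500],(400,400),interpolation=2)
cv2.imwrite("pics/c5.png",np.hstack([a,b]))
E
```

```text
tool dx dy (before turn) -0.0005 -0.0022 | (after turn) -0.0005 -0.0022 | wz 0.002 z 0.1009 rot [ 3.141e+00 -1.000e-03 -1.569e+00] j6 end -0.33 open 1.00 grip 0 t 29.4
```

View pics/c5.png

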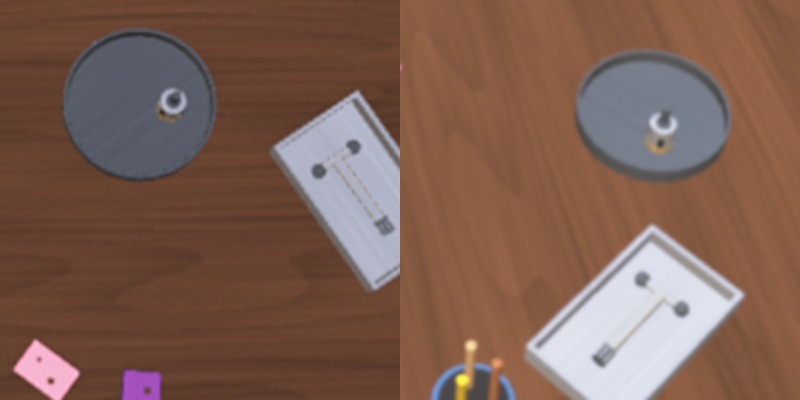

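The small bit stands upright in the tin, at (172,100) in the crop's left half, and the key lies flat in the tray. Now the large bit.

Request:
jog_arm(commands=[[-1,-0.0005,-0.002,0.01,0,0,0],[-1,0,0,0.03,0,0,0],[-1,0,0,0.03,0,0,0],[-1,0,0,0.015,0,0,0],[-1,0,0,0.006,0,0,0],[-1,0,0,0,0,0,0],[1,0,0,0,0,0,0],[1,0,0,0,0,0,0],[1,0,0,0,0,0,0],[1,0,0,0,0,0,0],[1,0,0,0,0,0,0],[1,0,0,0,0,0,0],[1,0,0,0,0,0,0]])

```text
time_s: 30.8
tool_pos: [0.4179, 0.1418, 0.0109]
ee_rot: [-3.139, 0.001, -1.568]
wrist_force: [0.1, -1.4, 6.0]
opening: 0.518
grip_force: 60.7
```

Request:
jog_arm(commands=[[1,0,0,-0.02,0,0,0],[1,0,0,-0.03,0,0,0],[1,0,0,-0.03,0,0,0],[1,0,0,0,0,0,0],[1,0,0,0,0,0,0]])

```text
time_s: 31.3
tool_pos: [0.417, 0.1416, 0.0901]
ee_rot: [-3.141, 0.001, -1.569]
wrist_force: [-0.4, -0.1, -3.4]
opening: 0.523
grip_force: 61.7
```

```bash
python3 -c "
from h import *
go(.6396,-.1172,-90)"
```

```text
tool dx dy (before turn) 0.2591 -0.2222 | (after turn) 0.2588 -0.2226 | wz 0.002 z 0.0901 rot [-3.141e+00  1.000e-03 -1.569e+00] j6 end 0.18 open 0.52 grip 62 t 31.3
```

Request:
jog_arm(commands=[[1,0.0259,-0.0222,0,0,0,0],[1,0.0259,-0.0222,0,0,0,0],[1,0.0259,-0.0222,0,0,0,0],[1,0.0259,-0.0222,0,0,0,0],[1,0.0259,-0.0222,0,0,0,0],[1,0.0259,-0.0222,0,0,0,0],[1,0.0259,-0.0222,0,0,0,0],[1,0.0259,-0.0222,0,0,0,0],[1,0.0259,-0.0222,0,0,0,0],[1,0.0259,-0.0222,0,0,0,0],[1,0,0,0,0,0,0],[1,0,0,0.03,0,0,0],[1,0,0,0.03,0,0,0],[1,0,0,0.01,0,0,0],[1,0,0,0.002,0,0,0],[1,0,0,0,0,0,0]])

```text
time_s: 32.9
tool_pos: [0.639, -0.117, 0.0172]
ee_rot: [3.14, -0.0, -1.569]
wrist_force: [0.1, -0.1, -1.0]
opening: 0.521
grip_force: 61.8
```

Request:
jog_arm(commands=[[1,0,0,0.0012,0,0,0],[1,0,0,0,0,0,0],[-0.7,0,0,0,0,0,0],[-0.7,0,0,0,0,0,0],[-0.7,0,0,0,0,0,0],[-0.7,0,0,0,0,0,0],[-0.7,0,0,-0.015,0,0,0],[-0.7,0,0,-0.03,0,0,0],[-0.7,0,0,-0.03,0,0,0],[-0.7,0,0,-0.03,0,0,0],[-0.7,-0.035,0.035,0,0,0,0],[-0.7,-0.035,0.035,0,0,0,0],[-0.7,-0.035,0.035,0,0,0,0],[-0.7,-0.035,0.035,0,0,0,0],[-0.7,-0.035,0.035,0,0,0,0],[-0.7,-0.035,0.035,0,0,0,0],[-0.7,0,0,-0.03,0,0,0],[-0.7,0,0,0,0,0,0]])

```text
time_s: 34.7
tool_pos: [0.4302, 0.0939, 0.1552]
ee_rot: [-3.135, 0.002, -1.565]
wrist_force: [0.4, 0.8, 0.2]
opening: 0.849
grip_force: 0.0
```

```bash
python3 - <<'E'
from h import *
s=vision.snapshot("top");s2=vision.snapshot("side")
a=cv2.resize(s["img"][110:310,60:560],(800,320),interpolation=2);b=cv2.resize(s2["img"][80:450,230:500],(400,548))[:270]
c=cv2.resize(s2["img"][230:330,370:480],(400,364),interpolation=2)[:270]
cv2.imwrite("pics/c6.png",np.vstack([a,np.hstack([b,c])]))
E
```

```text
(no output)
```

View pics/c6.png

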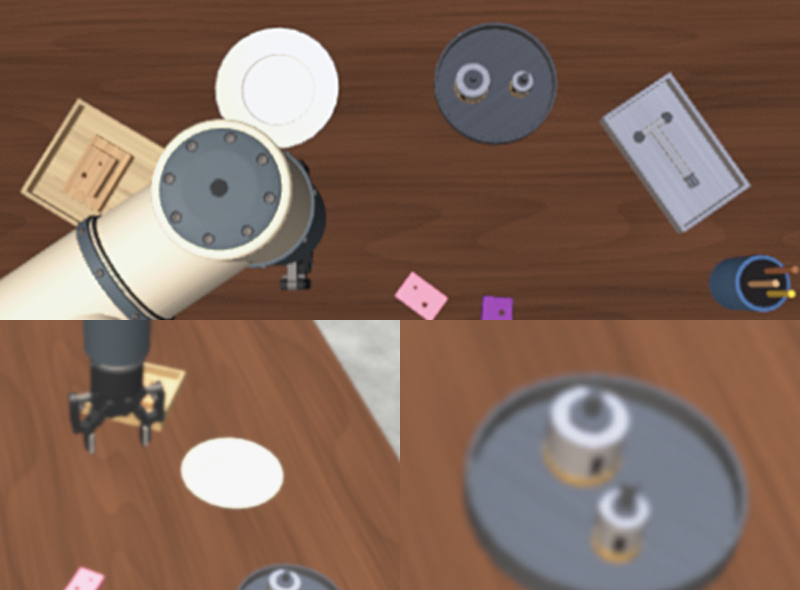

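Both bits stand upright side by side, at (472,80) and (521,82). The key lies flat in the tray, the blocks are stacked in the box, and the plate and jar haven't moved.

```bash
python3 -c "
from plant import order
print(order.close_job())"
```

```text
the job is handed in; nothing more can be done
None
```

I handed the job in after about 35 s of robot time, with no verdict returned; the last pictures show the key flat in the tray, both bits upright in the tin, the small block on the large one in the box (about 5 mm off centre at most), and the plate and jar in place.

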